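# Make up three brass weights on the pressing board

### The arm

A 6-joint arm with a two-finger parallel gripper is mounted at the origin on the work surface. World frame = base frame: x ahead of the robot, y to its left, z up, the work surface at z = 0. Lengths are in m, angles in rad, forces in N, time in s.
With the tool pointing down it reaches from about 0.225 to 0.725 m from the base axis. Payload 3.1 kg.
Tool frame: the origin (TCP) lies midway between the tips of the shut fingers; the grasp point (between the pads) lies 19 mm behind it (arm.pinch_z is the distance from the TCP to the grasp point, in m); z points along the fingers, y is the line along which they close (so a half turn about z gives the same grasp; the last joint's range is limited). The gripper opens to 85 mm and grips with 20 to 120 N. Pads are 22 mm wide; open, the fingers measure 114 mm over their backs; the gripper's body (76 mm by 85 mm) begins 54 mm behind the grasp point. The pads swing forward as they close: fully open they stand 13 mm farther back than shut.
Start: joints at [1.083, 0.048, 0.099, 1.622, 0, 1.443], TCP at [0.185, 0.491, 0.231] pointing down, gripper open.
Joint ranges: [-2.91, 2.91], [-0.99, 1.94], [-1.21, 1.42], [-2.12, 2.29], [-1.49, 1.47], [-3.14, 3.14]. Speed limits (rad/s): [2.79, 2.79, 3.14, 3.14, 3.14, 3.14].

### API

Orientations are given as a unit quaternion [x, y, z, w].
In Python, from rig import status, cams, workorder, arm gives the robot as it stands.
- The arm moves only by the tool carry_out, never from a script. Its argument "moves" is a list of rows, each a list of 3 entries, a list of its own where there are three numbers: the turn, a rotation vector about the tool's x, y, z in rad, then the shift along the tool's x, y, z in mm, then the opening, from 0 (shut) to 1 (fully open). A call has 1 to 8 rows; each row shifts and turns the commanded pose from where the row before left it, along the tool's axes as they then stand; what a row does not reach is not made up. A row lasts 1/10 s, in which the tool goes at most 50 mm and 8.59 degrees, less where a joint would pass 70% of its speed; a pose out of reach is approached as far as the arm can. A call with a gripper value outside its range is refused whole. The fingers move at their own pace and stop on an object; "squeeze" is the grip in N (left out, the last holds). Time passes only in rows, so rows that do not move let the fingers close. It gives the time, the measured TCP pose, the force, the opening and the grip force at its end, in the units of the state.
- status.observe(): the state, without advancing time (a new reading comes with each control period).
- cams.camera(name): name is "side" or "top"; returns a dict with "frame" (400x640x3 uint8, red, green, blue), "intrinsics" (3x3 intrinsics, pixels), "R" (3x3) and "t" (3): a world point X has camera coordinates R X + t. Camera axes: x right, y down, z forward; pixel columns grow to the right and rows downward; lengths in m; the calibration is good to about 2 mm. A picture is of the moment at which its call begins. There is no depth.
- workorder.finish_job(): hands the job in; it is judged then, once.
The state is a dict: "t": time; "joint_positions": joint angles; "qvel": joint speeds; "joint_torque": joint torques, N m; "tcp_pos": TCP position; "eef_rot": TCP orientation; "force": force on the tool from outside, world axes, zero at the start; "wrist_torque": the same for the moment, N m; "gripper_width": finger opening in m; "finger_force": force on a finger pad.
Only numpy, scipy, OpenCV 4.12 (cv2) and the standard library are available. Lean on these libraries where they do the work, as an engineer would, in place of code of your own. Each camera call takes 0.05 s, during which the arm holds its last target. There are 200 camera calls.

### The job

The freshly glued paddle under the pressing board has to cure under exactly three brass weights, and one is already there: bring brass weights from the sloping rack to make it three. All three must stand flat and wholly on the board, spread out with at least a finger's width (about 15 mm) of clear space between any two; set them down gently rather than dropping them. Leave the other weights in the rack and everything else on the bench where they are.

Things in the scene. Friction and masses are not known exactly. Their poses are not given: they have to be found in the camera images.
- press_board: The pressing board: a fixed stack of two square 220 x 220 mm wooden boards with a paddle's blade clamped between them and its dark handle sticking out on the -y side (from 110 to 210 mm from the boards' centre, its top lower than theirs). Origin: centre of the stack's underside, on the bench; the flat top face is 42 mm above it; x and y run along the square's edges, z up.
- rack: Fixed wooden rack, 420 mm wide (along y), four slots 100 mm apart (y = -150, -50, 50, 150 mm), one weight in each. Its face slopes 28 degrees, low edge towards -x (the robot): weights lean, knobs pointing up and to the robot. A 10 mm ledge at the foot stops them; strips 8 mm high part the slots. Origin: on the bench under the middle of the face (130 mm high there, 161 mm at its top edge).
- brass_a: The brass weight that already stands on the pressing board: disc 70 mm across and 14 mm thick with a plain round grip knob 25 mm across and 38 mm tall standing in its middle (52 mm overall, about 0.55 kg). Origin: centre of the disc's underside; z runs up the knob, x and y are arbitrary.
- brass_b: One of three like brass weights in the rack, in any slot, leaning 28 degrees: disc 70 mm across and 14 mm thick with a plain round grip knob 25 mm across and 38 mm tall standing in its middle (52 mm overall, about 0.55 kg). Origin: centre of the disc's underside; z runs up the knob, x and y are arbitrary.
- brass_c: One of three like brass weights in the rack, in any slot, leaning 28 degrees: disc 70 mm across and 14 mm thick with a plain round grip knob 25 mm across and 38 mm tall standing in its middle (52 mm overall, about 0.55 kg). Origin: centre of the disc's underside; z runs up the knob, x and y are arbitrary.
- brass_d: One of three like brass weights in the rack, in any slot, leaning 28 degrees: disc 70 mm across and 14 mm thick with a plain round grip knob 25 mm across and 38 mm tall standing in its middle (52 mm overall, about 0.55 kg). Origin: centre of the disc's underside; z runs up the knob, x and y are arbitrary.
- iron: The dark iron weight, in any slot of the rack, not to be used; same shape and origin as the brass ones.
- paddle: Bare wooden paddle lying flat behind the rack, 245 mm long, at most 22 mm high, blade 150 mm across. Origin under its middle, handle towards its -x.
- squeegee: Clear amber plastic squeegee lying flat, 140 x 85 mm, 12 mm high. Origin under its middle.
- glue_jar: Closed jar, 72 mm across, 90 mm tall, standing. Origin: centre of its underside.
There are look-alikes about, which are no part of the job. What is shaped like the brass_c but orange is not meant. What is shaped like the brass_d but pink is not meant.

How it is judged:
By the outcome, as a careful person would: the job done as asked, in the order asked, and still so for the second after the job is handed in, with the robot touching nothing.
It also fails if it takes over 58 s, if anything falls off the work surface, if the arm or the gripper's body presses on something with over 40 N, if the wrist force passes 120 N, or if a joint passes its speed limit or range.

## Working session

There is one attempt and no reset: what is moved stays moved. The work goes in short steps, Python scripts to look and compute and a tool call to move; the robot and the scene stay as the last step left them, time stands still between calls to the robot, and variables do not carry over. Pictures are saved under pics/ and viewed, at most 10 in all, crops included, and the job is handed in when it is done.

Besides the shell and the picture viewer there is one more tool, called after ">>>" in YAML: its name, and indented under it one key for each argument. carry_out: Moves the arm, as the interface text tells. Its arguments: {"type":"object","properties":{"moves":{"type":"array","items":{"type":"array"}},"squeeze":{"type":"number"}},"required":["moves"]}

```bash
mkdir -p pics; ls
python3 - <<'E'
from rig import status,cams,arm
import cv2
s=status.observe();print(s)
print([a for a in dir(arm) if a[0]!='_'])
for n in('top','side'):
    c=cams.camera(n);cv2.imwrite(f'pics/{n}0.png',c['frame'][:,:,::-1]);print(n,c['intrinsics'],c['R'],c['t'])
E
```

```text
pics
{'t': 0.0, 'joint_positions': array([ 1.08321195e+00,  4.87743912e-02,  9.75523950e-02,  1.62201928e+00,
       -8.83303260e-06,  1.44298862e+00]), 'qvel': array([-0.00201422, -0.00014488, -0.00014607,  0.0015407 ,  0.00135155,
        0.00039136]), 'joint_torque': array([ 3.68951405e-04, -3.38782167e+01,  3.20016289e+01,  2.01292435e-02,
       -6.30653290e-05,  1.58020178e-06]), 'tcp_pos': array([0.18455239, 0.49081443, 0.23008211]), 'eef_rot': array([ 1.78919569e-01,  9.83862944e-01, -1.16639670e-03, -3.66033887e-04]), 'force': array([-0.3219477 ,  0.18206608, -0.97289646]), 'wrist_torque': array([ 0.0302063 , -0.00770685,  0.00038736]), 'finger_force': 0.0, 'gripper_width': 0.08553629713488126}
['Unreachable', 'pinch_z']
top [[372.27661815   0.         320.15362148]
 [  0.         372.27661815 198.40189891]
 [  0.           0.           1.        ]] [[ 0.01581949 -0.99984412 -0.00784138]
 [-0.99782022 -0.015284   -0.06419659]
 [ 0.06406674  0.00883984 -0.99790646]] [-0.01373459  0.64526107  1.0797789 ]
side [[372.26622087   0.         318.01219209]
 [  0.         372.26622087 204.41365467]
 [  0.           0.           1.        ]] [[-0.92563074 -0.37832304 -0.00891106]
 [-0.27309894  0.68411244 -0.67631882]
 [ 0.26196316 -0.62358789 -0.73655512]] [0.5766692  0.23680917 0.88916534]
```

View pics/top0.png

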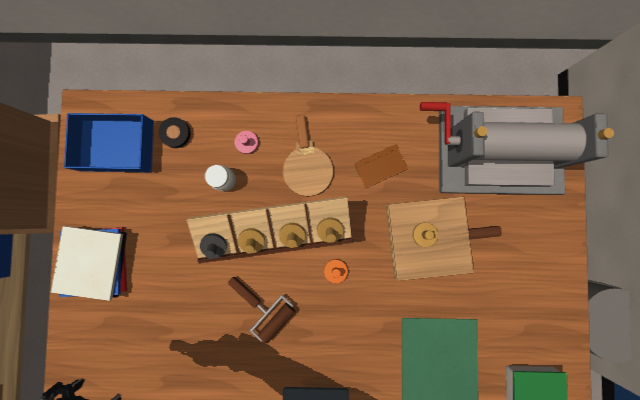

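View pics/side0.png

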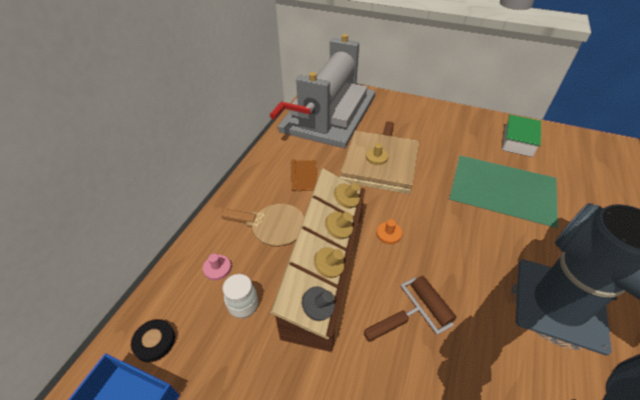

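Top view: the rack holds iron at (213,245) and brass at (251,240), (291,236), (330,231). Brass_a is on the board at (426,235). Things that could be mistaken for the wanted weights are the orange one at (336,271), the pink one at (246,142), the iron and brass_a itself. I choose the rack brass at (330,231) and (291,236), which are nearest the board. In the side view they are at (348,194) and (340,224).

Run:
```python
import cv2,numpy as np
t=cv2.imread('pics/top0.png');s=cv2.imread('pics/side0.png')
a=cv2.resize(t[185:290,180:490],None,fx=2.58,fy=2.58,interpolation=cv2.INTER_CUBIC)
b=cv2.resize(s[120:260,300:430],None,fx=2.3,fy=2.3,interpolation=cv2.INTER_CUBIC)
c=np.zeros((600,800,3),np.uint8);c[:a.shape[0],:a.shape[1]]=a[:,:800];c[272:272+b.shape[0],:b.shape[1]]=b
# zoom top on two weights
d=cv2.resize(t[190:270,270:360],None,fx=4,fy=4,interpolation=cv2.INTER_CUBIC);c[275:595,320:680]=d
cv2.imwrite('pics/crop1.png',c)
h=cv2.cvtColor(t,cv2.COLOR_BGR2HSV)
for p in[(330,231),(322,228),(330,240),(291,236),(426,235),(340,210),(400,215),(213,245)]:print(p,h[p[1],p[0]])
h=cv2.cvtColor(s,cv2.COLOR_BGR2HSV)
for p in[(348,194),(340,224),(377,155),(325,190),(360,145)]:print(p,h[p[1],p[0]])
```

```text
(330, 231) [ 18 158 118]
(322, 228) [ 18 158 166]
(330, 240) [ 18 159 164]
(291, 236) [ 18 158 118]
(426, 235) [ 18 156 193]
(340, 210) [ 17 112 201]
(400, 215) [ 15 127 191]
(213, 245) [20 20 39]
(348, 194) [ 19 144 151]
(340, 224) [ 20 146 152]
(377, 155) [ 20 145 137]
(325, 190) [ 19  88 197]
(360, 145) [ 17 111 180]
```

View pics/crop1.png

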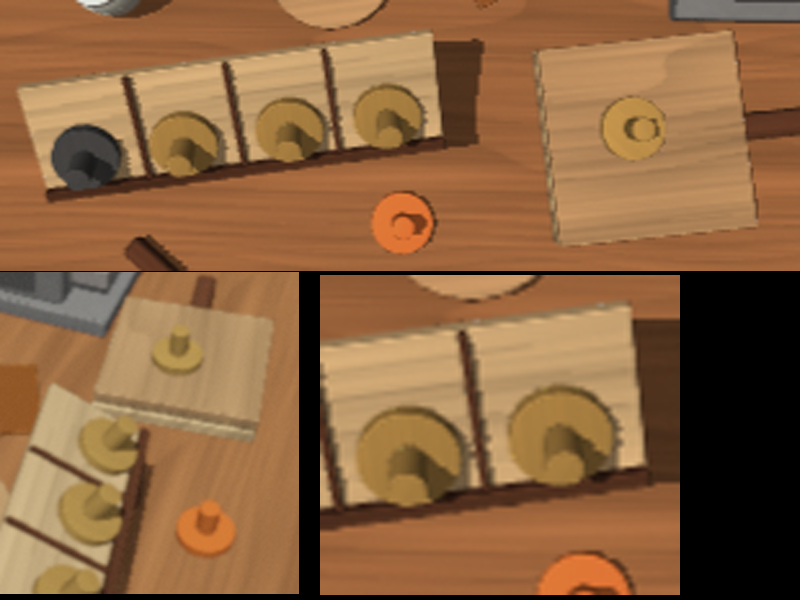

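The crop confirms both chosen weights are brass with plain knobs. Knob tops in the top view are at about (331.3,237.5) and (292.3,243.5), and in the side view at about (356,187) and (348.7,217). Iron is at the far left.

```bash
cat > h.py <<'E'
import numpy as np,cv2,json
from rig import cams
from scipy.spatial.transform import Rotation as Ro
C={n:cams.camera(n) for n in('top','side')}
def ray(n,p):
    c=C[n];o=-c['R'].T@c['t'];d=c['R'].T@np.linalg.inv(c['intrinsics'])@[p[0],p[1],1];return o,d/np.linalg.norm(d)
def plane(n,p,z):
    o,d=ray(n,p);return o+d*(z-o[2])/d[2]
def tri(p,q):
    (a,d),(b,e)=ray('top',p),ray('side',q)
    s=np.linalg.lstsq(np.c_[d,-e],b-a,rcond=None)[0];P,Q=a+s[0]*d,b+s[1]*e
    return (P+Q)/2,np.linalg.norm(P-Q)
def proj(n,X):
    c=C[n];v=c['intrinsics']@(c['R']@np.array(X)+c['t']);return v[:2]/v[2]
E
python3 - <<'E'
from h import *
np.set_printoptions(precision=4,suppress=True)
f=lambda x,y:(180+x/2.58,185+y/2.58); g=lambda x,y:(270+(x-320)/4,190+(y-275)/4); k=lambda x,y:(300+x/2.3,120+(y-272)/2.3)
bc=np.array([plane('top',f(*p),.042) for p in[(541,52),(731,32),(757,228),(566,243)]]);print('board',bc,bc.mean(0),[np.linalg.norm(bc[i]-bc[i-1]) for i in range(4)])
v=bc[3]-bc[0]+bc[2]-bc[1];print('board -x dir yaw',np.degrees(np.arctan2(-v[1],-v[0])))
r=[plane('top',f(433,33),.161),plane('top',f(19,88),.161),plane('top',f(48,190),.099),plane('top',f(442,138),.099)]
print('rack',np.array(r),np.linalg.norm(r[0]-r[1]),np.linalg.norm(r[2]-r[3]));e=r[1]-r[0];print('yaw',np.degrees(np.arctan2(-e[0],e[1])))
for a,b in[(g(565,465),k(129,428)),(g(409,489),k(112,495))]:print('knob',*tri(a,b))
yaw=np.arctan2(-e[0],e[1]);mid=(r[0]+r[1])/2; 
u=np.array([np.cos(yaw),np.sin(yaw)]);w=np.array([-u[1],u[0]])
O=mid[:2]-u*.0583;print('O',O)
t=np.radians(28)
for y in(-.15,-.05):
    for s in(-.021,):
        D=np.r_[O+u*s*np.cos(t)+w*y,.130+s*np.sin(t)];ax=np.r_[-u*np.sin(t),np.cos(t)]
        K=D+ax*.052;print(y,'disc',D,'knobtop',K,proj('top',K),proj('side',K))
# brass mask in the image
for n in C:
    h=cv2.cvtColor(C[n]['frame'],cv2.COLOR_RGB2HSV);m=cv2.inRange(h,(16,136,60),(24,200,230))
    nn,l,st,ce=cv2.connectedComponentsWithStats(m)
    print(n,[(st[i],ce[i]) for i in range(1,nn) if 150<st[i][4]<1500])
print('brass_a knobtop',plane('top',f(644,129),.094))
E
```

```text
board [[ 0.6275 -0.2052  0.042 ]
 [ 0.6533 -0.4176  0.042 ]
 [ 0.4365 -0.4444  0.042 ]
 [ 0.4165 -0.2336  0.042 ]] [ 0.5334 -0.3252  0.042 ] [np.float64(0.21296723063514814), np.float64(0.2139924266002678), np.float64(0.2184431789335498), np.float64(0.2117070661008711)]
board -x dir yaw 7.347698965522104
rack [[ 0.6391 -0.0762  0.161 ]
 [ 0.5777  0.3363  0.161 ]
 [ 0.4709  0.3241  0.099 ]
 [ 0.5322 -0.091   0.099 ]] 0.41706123525716 0.41959040368221456
yaw 8.460411287809883
knob [ 0.5348 -0.0355  0.1599] 0.0035972333606884253
knob [0.519  0.0643 0.1626] 0.0015783964851161473
O [0.5507 0.1215]
-0.15 disc [ 0.5544 -0.0296  0.1201] knobtop [ 0.5303 -0.0332  0.1661] [330.5913 240.0269] [356.9477 187.1164]
-0.05 disc [0.5397 0.0693 0.1201] knobtop [0.5156 0.0657 0.1661] [291.6514 245.2029] [349.6197 216.7952]
top [(array([317, 218,  26,  25, 521], dtype=int32), array([329.4722, 229.7063])), (array([279, 223,  26,  25, 516], dtype=int32), array([291.6318, 234.8488])), (array([413, 222,  25,  25, 507], dtype=int32), array([425.0138, 234.3294])), (array([238, 228,  27,  26, 527], dtype=int32), array([250.778 , 240.2581]))]
side [(array([366, 144,  22,  21, 304], dtype=int32), array([376.8289, 155.0197])), (array([335, 183,  25,  25, 473], dtype=int32), array([347.4651, 194.8076])), (array([326, 211,  28,  27, 578], dtype=int32), array([339.5087, 224.3806])), (array([315, 248,  30,  29, 696], dtype=int32), array([329.4382, 262.0848]))]
brass_a knobtop [ 0.545  -0.3053  0.094 ]
```

```bash
cat > g.py <<'E'
import numpy as np
from rig import status
from scipy.spatial.transform import Rotation as Ro
yaw=np.radians(8.2);t=np.radians(28)
def R(tilt,yaw=yaw):  # columns: tool axes
    u=np.array([np.cos(yaw),np.sin(yaw),0]);y=np.array([-u[1],u[0],0]);z=np.r_[u[:2]*np.sin(tilt),-np.cos(tilt)]
    return np.c_[np.cross(y,z),y,z]
AX=-R(t)[:,2]
K1=np.array([.533,-.034,.164]);K2=np.array([.518,.065,.165])
def plan(P,Rt,n,op):
    """equal-step rows from the measured pose to TCP P, orientation Rt"""
    s=status.observe();p=s['tcp_pos'];R0=Ro.from_quat(s['eef_rot'])
    rv=(R0.inv()*Ro.from_matrix(Rt)).as_rotvec();st=(np.array(P)-p)/n
    print('t',s['t'],'p',p.round(4),'rot',rv.round(3),'dist',np.linalg.norm(st*n).round(3),'q',s['joint_positions'].round(2))
    for i in range(n):
        Ri=R0*Ro.from_rotvec(rv*i/n)
        print([(rv/n).round(3).tolist(),(Ri.inv().apply(st)*1000).round(1).tolist(),op])
E
python3 - <<'E'
from g import *
print(K1+.05*AX);plan(K1+.06*AX+[0,0,.02],R(t),16,1)
from h import *
for z in(.049,.056):print('a disc',plane('top',(425.0,234.3),z),plane('side',(376.8,155),z))
E
```

```text
[ 0.50976641 -0.03734801  0.20814738]
t 0.2 p [0.1847 0.491  0.2305] rot [-0.124 -0.479 -0.492] dist 0.619 q [ 1.08  0.05  0.1   1.62 -0.    1.44]
[[-0.008, -0.03, -0.031], [-30.4, -23.9, -0.4], 1]
[[-0.008, -0.03, -0.031], [-29.6, -24.8, 0.3], 1]
[[-0.008, -0.03, -0.031], [-28.8, -25.7, 1.0], 1]
[[-0.008, -0.03, -0.031], [-28.0, -26.6, 1.7], 1]
[[-0.008, -0.03, -0.031], [-27.1, -27.5, 2.3], 1]
[[-0.008, -0.03, -0.031], [-26.2, -28.3, 2.9], 1]
[[-0.008, -0.03, -0.031], [-25.2, -29.1, 3.4], 1]
[[-0.008, -0.03, -0.031], [-24.2, -29.9, 3.9], 1]
[[-0.008, -0.03, -0.031], [-23.1, -30.7, 4.4], 1]
[[-0.008, -0.03, -0.031], [-22.0, -31.4, 4.8], 1]
[[-0.008, -0.03, -0.031], [-20.9, -32.1, 5.2], 1]
[[-0.008, -0.03, -0.031], [-19.7, -32.8, 5.6], 1]
[[-0.008, -0.03, -0.031], [-18.5, -33.4, 5.9], 1]
[[-0.008, -0.03, -0.031], [-17.3, -34.0, 6.2], 1]
[[-0.008, -0.03, -0.031], [-16.1, -34.6, 6.4], 1]
[[-0.008, -0.03, -0.031], [-14.8, -35.1, 6.6], 1]
a disc [ 0.54544911 -0.30495322  0.049     ] [ 0.54642286 -0.31043602  0.049     ]
a disc [ 0.54564177 -0.30304566  0.056     ] [ 0.54478095 -0.30207585  0.056     ]
```

>>> carry_out:
  moves:
    - [[-0.008,-0.03,-0.031],[-30,-24,-5],1]
    - [[-0.008,-0.03,-0.031],[-30,-25,-5],1]
    - [[-0.008,-0.03,-0.031],[-29,-26,-5],1]
    - [[-0.008,-0.03,-0.031],[-28,-27,-4],1]
    - [[-0.008,-0.03,-0.031],[-27,-27,-3],1]
    - [[-0.008,-0.03,-0.031],[-26,-28,0],1]
    - [[-0.008,-0.03,-0.031],[-25,-29,2],1]
    - [[-0.008,-0.03,-0.031],[-24,-30,4],1]
  squeeze: 80

```text
t: 1.1
tcp_pos: [0.3429, 0.2259, 0.2656]
eef_rot: [0.054, 0.991, 0.01, 0.124]
force: [1.2, 0.4, -0.0]
gripper_width: 0.0853
finger_force: 0.0
```

```bash
python3 -c "
from g import *
plan(K1+.06*AX+[0,0,.02],R(t),8,1)"
```

```text
t 1.1 p [0.3429 0.2259 0.2656] rot [-0.058 -0.235 -0.243] dist 0.311 q [ 0.51 -0.47 -0.29  1.53 -0.11  0.6 ]
[[-0.007, -0.029, -0.03], [-22.3, -30.8, 8.3], 1]
[[-0.007, -0.029, -0.03], [-21.1, -31.5, 8.7], 1]
[[-0.007, -0.029, -0.03], [-19.8, -32.2, 9.0], 1]
[[-0.007, -0.029, -0.03], [-18.6, -32.9, 9.4], 1]
[[-0.007, -0.029, -0.03], [-17.3, -33.5, 9.7], 1]
[[-0.007, -0.029, -0.03], [-16.0, -34.1, 9.9], 1]
[[-0.007, -0.029, -0.03], [-14.6, -34.6, 10.1], 1]
[[-0.007, -0.029, -0.03], [-13.3, -35.1, 10.3], 1]
```

>>> carry_out:
  moves:
    - [[-0.007,-0.029,-0.03],[-22,-31,6],1]
    - [[-0.007,-0.029,-0.03],[-21,-32,7],1]
    - [[-0.007,-0.029,-0.03],[-20,-32,8],1]
    - [[-0.007,-0.029,-0.03],[-19,-33,9],1]
    - [[-0.007,-0.029,-0.03],[-17,-33,10],1]
    - [[-0.007,-0.029,-0.03],[-16,-34,11],1]
    - [[-0.007,-0.029,-0.03],[-14,-34,12],1]
    - [[0,0,0],[0,0,0],1]

```text
t: 1.9
tcp_pos: [0.4827, -0.008, 0.2394]
eef_rot: [-0.048, 0.973, 0.014, 0.223]
force: [0.5, 0.5, 0.2]
gripper_width: 0.0852
finger_force: 0.0
```

```bash
python3 -c "
from g import *
plan(K1+.05*AX,R(t),1,1);plan(K1-.027*AX,R(t),1,1)
from h import *
a=cv2.resize(C['top']['frame'][180:280,250:400],None,fx=2.6,fy=2.6);b=cv2.resize(C['side']['frame'][120:270,270:420],None,fx=2.6,fy=2.6)
c=np.zeros((390,780,3),np.uint8);c[:260,:390]=a;c[:,390:]=b;cv2.imwrite('pics/pre1.png',c[:,:,::-1])"
```

```text
t 1.9 p [ 0.4827 -0.008   0.2394] rot [-0.013 -0.037 -0.041] dist 0.051 q [-0.26 -0.56 -0.46  1.25  0.16 -0.33]
[[-0.013, -0.037, -0.041], [-8.1, -32.1, 38.4], 1]
t 1.9 p [ 0.4827 -0.008   0.2394] rot [-0.013 -0.037 -0.041] dist 0.12 q [-0.26 -0.56 -0.46  1.25  0.16 -0.33]
[[-0.013, -0.037, -0.041], [-10.9, -31.0, 115.3], 1]
```

View pics/pre1.png

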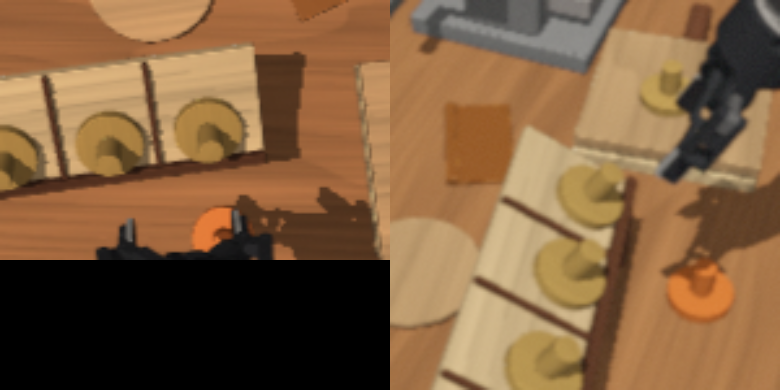

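The open gripper straddles the right brass weight's slot, to the robot's side and about 30 mm to the left of it. The knob top is at about (330.4,238.5) in the top view, which agrees with the estimate. Next I align, then advance along the knob axis.

>>> carry_out:
  moves:
    - [[-0.013,-0.037,-0.041],[-5,-16,10],1]
    - [[0,0,0],[-4,-16,14],1]
    - [[0,0,0],[0,0,14],1]
    - [[0,0,0],[0,0,0],1]

```text
t: 2.4
tcp_pos: [0.5111, -0.0303, 0.2097]
eef_rot: [-0.073, 0.968, 0.019, 0.24]
force: [-0.0, 0.6, -0.1]
gripper_width: 0.0855
finger_force: 0.0
```

```bash
python3 -c "
from g import *
plan(K1-.027*AX,R(t),1,1)"
```

```text
t 2.4 p [ 0.5111 -0.0303  0.2097] rot [ 0.006 -0.001  0.007] dist 0.078 q [-0.33 -0.51 -0.5   1.14  0.22 -0.43]
[[0.006, -0.001, 0.007], [2.7, -7.2, 77.2], 1]
```

>>> carry_out:
  moves:
    - [[0.006,0,0.007],[2,-7,18],1]
    - [[0,0,0],[1,0,18],1]
    - [[0,0,0],[0,0,15],1]
    - [[0,0,0],[0,0,12],1]
    - [[0,0,0],[0,0,8],1]
    - [[0,0,0],[0,0,5],1]
    - [[0,0,0],[0,0,0],1]

```text
t: 3.1
tcp_pos: [0.5459, -0.0338, 0.1429]
eef_rot: [-0.069, 0.968, 0.016, 0.242]
force: [0.1, 0.2, 0.0]
gripper_width: 0.0854
finger_force: 0.0
```

```bash
python3 -c "
from g import *
plan(K1-.027*AX,R(t),1,1)
from h import *
a=cv2.resize(C['top']['frame'][190:270,290:370],None,fx=4.8,fy=4.8);b=cv2.resize(C['side']['frame'][150:230,310:390],None,fx=4.8,fy=4.8)
cv2.imwrite('pics/pre2.png',np.hstack([a,b])[:,:,::-1])"
```

```text
t 3.1 p [ 0.5459 -0.0338  0.1429] rot [-0.002  0.001 -0.001] dist 0.003 q [-0.3  -0.41 -0.57  0.96  0.2  -0.4 ]
[[-0.002, 0.001, -0.001], [1.4, 1.7, 2.4], 1]
```

View pics/pre2.png

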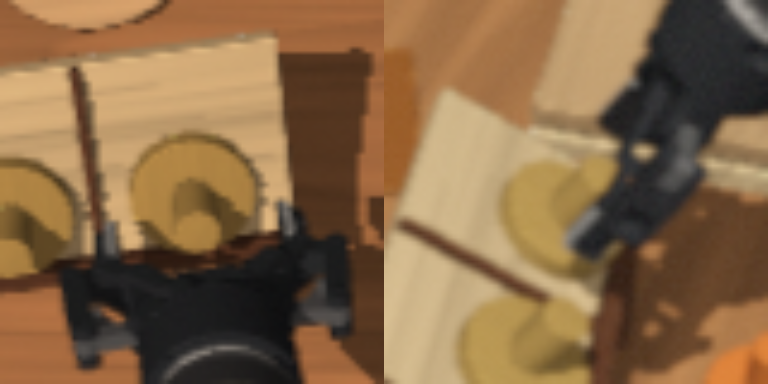

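The fingers straddle the knob evenly. The tips are at about (110,225) and (285,205) in the crop, either side of the knob top at (197,232), and nothing is touching. I close now.

>>> carry_out:
  moves:
    - [[0,0,0],[1,1,2],0]
    - [[0,0,0],[0,0,0],0]
    - [[0,0,0],[0,0,0],0]
    - [[0,0,0],[0,0,0],0]
    - [[0,0,0],[0,0,0],0]
    - [[0,0,0],[0,0,0],0]
    - [[0,0,0],[0,0,0],0]
  squeeze: 80

```text
t: 3.9
tcp_pos: [0.5459, -0.0335, 0.1416]
eef_rot: [-0.068, 0.968, 0.016, 0.243]
force: [-4.1, -0.5, 3.9]
gripper_width: 0.0227
finger_force: 78.4
```

>>> carry_out:
  moves:
    - [[0,0,0],[0,0,-4],0]
    - [[0,0,0],[0,0,-8],0]
    - [[0,0,0],[0,0,-12],0]
    - [[0,0,0],[0,0,-15],0]
    - [[0,0,0],[0,0,-15],0]
    - [[0,0,0],[0,0,0],0]

```text
t: 4.5
tcp_pos: [0.5204, -0.0371, 0.1899]
eef_rot: [-0.068, 0.968, 0.016, 0.243]
force: [0.9, 0.4, -3.4]
gripper_width: 0.0226
finger_force: 79.2
```

```bash
python3 -c "
from h import *
a=cv2.resize(C['top']['frame'][180:280,290:390],None,fx=3.9,fy=3.9);b=cv2.resize(C['side']['frame'][120:220,310:410],None,fx=3.9,fy=3.9)
cv2.imwrite('pics/l1.png',np.hstack([a,b])[:,:,::-1])"
```

```text
(no output)
```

View pics/l1.png

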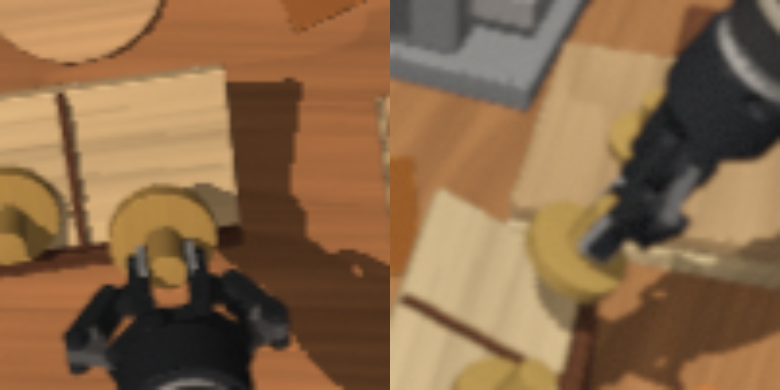

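The weight is held centrally on its knob, clear of the rack. In the crop, the disc is at (165,225) in the top view and (575,250) in the side view. Next I carry it upright to the board's near-handle corner.

```bash
python3 -c "
from g import *
plan([.4777,-.3931,.15],R(0),10,0)"
```

```text
t 4.6 p [ 0.5201 -0.0368  0.1877] rot [-0.002  0.489 -0.002] dist 0.361 q [-0.33 -0.49 -0.53  1.09  0.21 -0.42]
[[-0.0, 0.049, -0.0], [9.9, -34.7, -0.9], 0]
[[-0.0, 0.049, -0.0], [9.9, -34.7, -0.5], 0]
[[-0.0, 0.049, -0.0], [10.0, -34.7, 0.0], 0]
[[-0.0, 0.049, -0.0], [10.0, -34.7, 0.5], 0]
[[-0.0, 0.049, -0.0], [9.9, -34.7, 1.0], 0]
[[-0.0, 0.049, -0.0], [9.9, -34.7, 1.5], 0]
[[-0.0, 0.049, -0.0], [9.8, -34.7, 1.9], 0]
[[-0.0, 0.049, -0.0], [9.7, -34.7, 2.4], 0]
[[-0.0, 0.049, -0.0], [9.6, -34.7, 2.9], 0]
[[-0.0, 0.049, -0.0], [9.4, -34.7, 3.3], 0]
```

>>> carry_out:
  moves:
    - [[0,0,0],[0,0,-20],0]
    - [[0,0.049,0],[10,-30,-4],0]
    - [[0,0.049,0],[10,-35,0],0]
    - [[0,0.049,0],[10,-35,0],0]
    - [[0,0.049,0],[10,-35,0],0]
    - [[0,0.049,0],[10,-35,1],0]
    - [[0,0.049,0],[10,-35,2],0]
    - [[0,0.049,0],[10,-35,2],0]

```text
t: 5.4
tcp_pos: [0.479, -0.2864, 0.1799]
eef_rot: [-0.07, 0.995, 0.005, 0.072]
force: [0.5, -0.9, -3.2]
gripper_width: 0.0231
finger_force: 79.5
```

```bash
python3 -c "
from g import *
plan([.4777,-.3931,.12],R(0),6,0)"
```

```text
t 5.4 p [ 0.479  -0.2864  0.1799] rot [-0.     0.145 -0.002] dist 0.122 q [-0.72  0.01 -0.05  1.42  0.11 -0.86]
[[-0.0, 0.024, -0.0], [4.1, -17.6, 9.5], 0]
[[-0.0, 0.024, -0.0], [3.9, -17.6, 9.6], 0]
[[-0.0, 0.024, -0.0], [3.7, -17.6, 9.7], 0]
[[-0.0, 0.024, -0.0], [3.4, -17.6, 9.8], 0]
[[-0.0, 0.024, -0.0], [3.2, -17.6, 9.8], 0]
[[-0.0, 0.024, -0.0], [3.0, -17.6, 9.9], 0]
```

>>> carry_out:
  moves:
    - [[0,0.024,0],[4,-18,8],0]
    - [[0,0.024,0],[4,-18,9],0]
    - [[0,0.024,0],[4,-18,9],0]
    - [[0,0.024,0],[3,-18,9],0]
    - [[0,0.024,0],[3,-18,9],0]
    - [[0,0.024,0],[3,-10,9],0]
    - [[0,0,0],[0,0,0],0]
    - [[0,0,0],[0,0,0],0]

```text
t: 6.2
tcp_pos: [0.4772, -0.3857, 0.1257]
eef_rot: [-0.07, 0.998, 0.001, 0.002]
force: [0.1, -0.1, -4.2]
gripper_width: 0.0225
finger_force: 79.5
```

```bash
python3 -c "
from g import *
plan([.4777,-.3931,.075],R(0),1,0)
from h import *
a=cv2.resize(C['top']['frame'][185:285,380:480],None,fx=3.9,fy=3.9);b=cv2.resize(C['side']['frame'][100:200,330:430],None,fx=3.9,fy=3.9)
cv2.imwrite('pics/o1.png',np.hstack([a,b])[:,:,::-1])"
```

```text
t 6.2 p [ 0.4772 -0.3857  0.1257] rot [ 0.001  0.003 -0.002] dist 0.051 q [-0.79  0.28  0.15  1.44  0.   -0.93]
[[0.001, 0.003, -0.002], [0.7, -7.5, 50.6], 0]
```

View pics/o1.png

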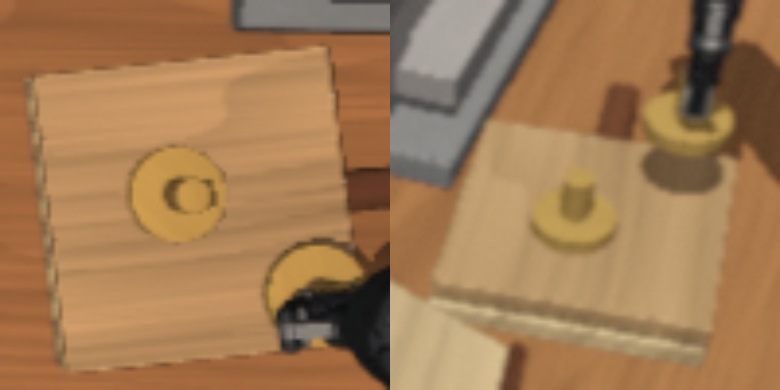

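The weight hangs upright over the +column corner of the board. In the top crop, the disc centre is about (316,288), and the board corners are (35,77), (327,46), (353,337), (70,367). Next I check its position.

```bash
python3 -c "
from h import *
f=lambda x,y:(380+x/3.9,185+y/3.9)
b=np.array([plane('top',f(*p),.042) for p in[(35,77),(327,46),(353,337),(70,367)]]);print(b.round(4),b.mean(0),np.degrees(np.arctan2(*( b[0]+b[1]-b[2]-b[3])[[1,0]])))
print(plane('top',f(316,288),.113),plane('side',(330+(688-390)/3.9,100+122/3.9),.113))
print(plane('top',f(177,193),.052))"
```

```text
[[ 0.6287 -0.2031  0.042 ]
 [ 0.655  -0.4191  0.042 ]
 [ 0.4419 -0.4362  0.042 ]
 [ 0.4167 -0.2295  0.042 ]] [ 0.53556465 -0.3220033   0.042     ] 5.839069024618917
[ 0.48343366 -0.38339557  0.113     ] [ 0.47737883 -0.37910073  0.113     ]
[ 0.54501832 -0.30522725  0.052     ]
```

>>> carry_out:
  moves:
    - [[0,0,0],[0,-4,12],0]
    - [[0,0,0],[0,0,12],0]
    - [[0,0,0],[0,0,10],0]
    - [[0,0,0],[0,0,8],0]
    - [[0,0,0],[0,0,5],0]
    - [[0,0,0],[0,0,3],0]
    - [[0,0,0],[0,0,0],0]
    - [[0,0,0],[0,0,0],0]

```text
t: 7.2
tcp_pos: [0.4783, -0.3907, 0.0778]
eef_rot: [-0.07, 0.998, -0.001, 0.002]
force: [0.7, 0.6, -5.3]
gripper_width: 0.0227
finger_force: 79.5
```

>>> carry_out:
  moves:
    - [[0,0,0],[0,0,2],0]
    - [[0,0,0],[0,0,2],0]
    - [[0,0,0],[0,0,0],0]
    - [[0,0,0],[0,0,0],0]

```text
t: 7.6
tcp_pos: [0.478, -0.3904, 0.0734]
eef_rot: [-0.07, 0.998, -0.001, 0.002]
force: [0.1, 0.3, -4.2]
gripper_width: 0.0228
finger_force: 79.5
```

>>> carry_out:
  moves:
    - [[0,0,0],[0,0,2],0]
    - [[0,0,0],[0,0,1],0]
    - [[0,0,0],[0,0,1],0]
    - [[0,0,0],[0,0,0],0]

```text
t: 8.0
tcp_pos: [0.478, -0.3904, 0.0691]
eef_rot: [-0.07, 0.998, -0.001, 0.002]
force: [-0.0, 0.6, -4.3]
gripper_width: 0.0224
finger_force: 79.5
```

>>> carry_out:
  moves:
    - [[0,0,0],[0,0,1],0]
    - [[0,0,0],[0,0,1],0]
    - [[0,0,0],[0,0,0],0]

```text
t: 8.3
tcp_pos: [0.478, -0.3904, 0.0671]
eef_rot: [-0.07, 0.998, -0.001, 0.002]
force: [-0.7, -0.1, -4.9]
gripper_width: 0.0228
finger_force: 79.5
```

>>> carry_out:
  moves:
    - [[0,0,0],[0,0,1],0]
    - [[0,0,0],[0,0,1],0]
    - [[0,0,0],[0,0,0],0]

```text
t: 8.6
tcp_pos: [0.4782, -0.3906, 0.0664]
eef_rot: [-0.07, 0.998, -0.001, 0.002]
force: [-1.4, 2.1, 0.5]
gripper_width: 0.023
finger_force: 80.5
```

>>> carry_out:
  moves:
    - [[0,0,0],[0,0,1],0]
    - [[0,0,0],[0,0,0],0]

```text
t: 8.8
tcp_pos: [0.4783, -0.3905, 0.0663]
eef_rot: [-0.07, 0.998, -0.001, 0.002]
force: [-2.9, 3.8, 4.4]
gripper_width: 0.0227
finger_force: 81.0
```

>>> carry_out:
  moves:
    - [[0,0,0],[0,0,0],0.35]
    - [[0,0,0],[0,0,0],0.45]
    - [[0,0,0],[0,0,0],0.7]
    - [[0,0,0],[0,0,0],0.8]
    - [[0,0,0],[0,0,-5],0.8]
    - [[0,0,0],[0,0,-20],0.8]
    - [[0,0,0],[0,0,-40],0.8]
    - [[0,0,0],[0,0,-45],1]

```text
t: 9.6
tcp_pos: [0.4767, -0.3894, 0.1737]
eef_rot: [-0.07, 0.998, 0.001, 0.001]
force: [0.9, -1.1, 1.3]
gripper_width: 0.0808
finger_force: 0.0
```

```bash
python3 -c "
from g import *
plan(K2+.06*AX+[0,0,.02],R(t),14,1)"
```

```text
t 9.6 p [ 0.4767 -0.3894  0.1737] rot [ 0.001 -0.487 -0.003] dist 0.455 q [-0.79  0.28  0.25  1.54  0.   -0.94]
[[0.0, -0.035, -0.0], [-5.5, 31.7, -4.5], 1]
[[0.0, -0.035, -0.0], [-5.6, 31.7, -4.3], 1]
[[0.0, -0.035, -0.0], [-5.8, 31.7, -4.1], 1]
[[0.0, -0.035, -0.0], [-5.9, 31.7, -3.9], 1]
[[0.0, -0.035, -0.0], [-6.1, 31.7, -3.7], 1]
[[0.0, -0.035, -0.0], [-6.2, 31.7, -3.5], 1]
[[0.0, -0.035, -0.0], [-6.3, 31.7, -3.3], 1]
[[0.0, -0.035, -0.0], [-6.4, 31.7, -3.1], 1]
[[0.0, -0.035, -0.0], [-6.6, 31.7, -2.9], 1]
[[0.0, -0.035, -0.0], [-6.7, 31.7, -2.6], 1]
[[0.0, -0.035, -0.0], [-6.8, 31.7, -2.4], 1]
[[0.0, -0.035, -0.0], [-6.8, 31.7, -2.2], 1]
[[0.0, -0.035, -0.0], [-6.9, 31.7, -1.9], 1]
[[0.0, -0.035, -0.0], [-7.0, 31.7, -1.7], 1]
```

>>> carry_out:
  moves:
    - [[0,0,0],[0,10,-45],1]
    - [[0,-0.035,0],[-5,32,-10],1]
    - [[0,-0.035,0],[-6,32,-4],1]
    - [[0,-0.035,0],[-6,32,-3],1]
    - [[0,-0.035,0],[-6,32,-3],1]
    - [[0,-0.035,0],[-6,32,-2],1]
    - [[0,-0.035,0],[-6,32,-1],1]
    - [[0,-0.035,0],[-6,32,0],1]

```text
t: 10.4
tcp_pos: [0.4837, -0.1519, 0.2474]
eef_rot: [-0.07, 0.99, 0.008, 0.125]
force: [1.0, 0.7, 0.8]
gripper_width: 0.0854
finger_force: 0.0
```

```bash
python3 -c "
from g import *
plan(K2+.06*AX+[0,0,.02],R(t),7,1)"
```

```text
t 10.4 p [ 0.4837 -0.1519  0.2474] rot [-0.003 -0.237 -0.002] dist 0.213 q [-0.53 -0.24 -0.16  1.45  0.15 -0.66]
[[-0.0, -0.034, -0.0], [-4.7, 30.0, 2.5], 1]
[[-0.0, -0.034, -0.0], [-4.6, 30.0, 2.7], 1]
[[-0.0, -0.034, -0.0], [-4.5, 30.0, 2.9], 1]
[[-0.0, -0.034, -0.0], [-4.4, 30.0, 3.0], 1]
[[-0.0, -0.034, -0.0], [-4.3, 30.0, 3.2], 1]
[[-0.0, -0.034, -0.0], [-4.2, 30.0, 3.3], 1]
[[-0.0, -0.034, -0.0], [-4.1, 30.0, 3.5], 1]
```

>>> carry_out:
  moves:
    - [[0,-0.034,0],[-4,30,2],1]
    - [[0,-0.034,0],[-4,30,2],1]
    - [[0,-0.034,0],[-4,30,3],1]
    - [[0,-0.034,0],[-4,30,3],1]
    - [[0,-0.034,0],[-4,30,3],1]
    - [[0,-0.034,0],[-4,28,3],1]
    - [[0,-0.03,0],[-4,20,3],1]
    - [[0,0,0],[0,0,0],1]

```text
t: 11.2
tcp_pos: [0.4875, 0.0498, 0.2379]
eef_rot: [-0.07, 0.968, 0.017, 0.239]
force: [0.4, -0.3, -0.2]
gripper_width: 0.0854
finger_force: 0.0
```

```bash
python3 -c "
from g import *
plan([.5316,.0655,.1416],R(t),1,1)"
```

```text
t 11.2 p [0.4875 0.0498 0.2379] rot [-0.    -0.005  0.002] dist 0.107 q [-0.11 -0.58 -0.49  1.2   0.12 -0.23]
[[-0.0, -0.005, 0.002], [4.1, 9.3, 106.6], 1]
```

>>> carry_out:
  moves:
    - [[0,-0.005,0],[4,9,20],1]
    - [[0,0,0],[0,0,15],1]
    - [[0,0,0],[0,0,15],1]
    - [[0,0,0],[0,0,0],1]
    - [[0,0,0],[0,0,0],1]

```text
t: 11.7
tcp_pos: [0.5068, 0.0585, 0.192]
eef_rot: [-0.068, 0.968, 0.016, 0.241]
force: [1.0, -0.7, 0.4]
gripper_width: 0.0855
finger_force: 0.0
```

```bash
python3 -c "
from g import *
plan([.5316,.0655,.1416],R(t),1,1)"
```

```text
t 11.7 p [0.5068 0.0585 0.192 ] rot [-0.003 -0.002 -0.002] dist 0.057 q [-0.08 -0.54 -0.56  1.08  0.1  -0.2 ]
[[-0.003, -0.002, -0.002], [1.0, 3.5, 56.5], 1]
```

>>> carry_out:
  moves:
    - [[0,0,0],[1,4,15],1]
    - [[0,0,0],[0,0,15],1]
    - [[0,0,0],[0,0,12],1]
    - [[0,0,0],[0,0,8],1]
    - [[0,0,0],[0,0,5],1]
    - [[0,0,0],[0,0,0],1]
    - [[0,0,0],[0,0,0],1]

```text
t: 12.4
tcp_pos: [0.5311, 0.0665, 0.1433]
eef_rot: [-0.068, 0.968, 0.016, 0.241]
force: [-0.3, -0.3, 0.7]
gripper_width: 0.0856
finger_force: 0.0
```

```bash
python3 -c "
from g import *
plan([.5316,.0655,.1416],R(t),1,1)
from h import *
a=cv2.resize(C['top']['frame'][190:270,255:335],None,fx=4.8,fy=4.8);b=cv2.resize(C['side']['frame'][180:260,300:380],None,fx=4.8,fy=4.8)
cv2.imwrite('pics/pre3.png',np.hstack([a,b])[:,:,::-1])"
```

```text
t 12.4 p [0.5311 0.0665 0.1433] rot [-0.003 -0.    -0.001] dist 0.002 q [-0.05 -0.46 -0.6   0.95  0.09 -0.17]
[[-0.003, -0.0, -0.001], [0.5, -1.1, 1.6], 1]
```

View pics/pre3.png

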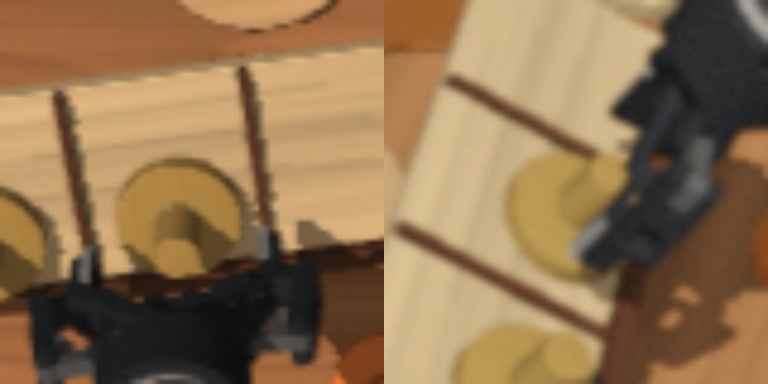

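The second knob top is at (180,257) in the top crop, midway between the finger tips at (90,250) and (265,230), the same geometry as the first grasp. I close and lift.

>>> carry_out:
  moves:
    - [[0,0,0],[0,0,2],0]
    - [[0,0,0],[0,0,0],0]
    - [[0,0,0],[0,0,0],0]
    - [[0,0,0],[0,0,0],0]
    - [[0,0,0],[0,0,0],0]
    - [[0,0,0],[0,0,0],0]
    - [[0,0,0],[0,0,0],0]

```text
t: 13.2
tcp_pos: [0.5318, 0.0668, 0.1414]
eef_rot: [-0.068, 0.968, 0.016, 0.241]
force: [-3.9, -1.5, 2.9]
gripper_width: 0.0228
finger_force: 78.4
```

>>> carry_out:
  moves:
    - [[0,0,0],[0,0,-4],0]
    - [[0,0,0],[0,0,-8],0]
    - [[0,0,0],[0,0,-12],0]
    - [[0,0,0],[0,0,-15],0]
    - [[0,0,0],[0,0,-20],0]
    - [[0,0,0],[0,0,-20],0]
    - [[0,0,0],[0,0,0],0]

```text
t: 13.9
tcp_pos: [0.4952, 0.0614, 0.2132]
eef_rot: [-0.068, 0.968, 0.016, 0.242]
force: [0.7, 0.3, -3.2]
gripper_width: 0.0225
finger_force: 79.4
```

```bash
python3 -c "
from g import *
plan([.459,-.268,.15],R(0),12,0)
from h import *
import os
f=C['top']['frame'];cv2.imwrite('pics/chk.png',f[:,:,::-1])
a=cv2.resize(f[185:285,250:450],None,fx=3.9,fy=3.9);cv2.imwrite('pics/l2.png',a[:,:,::-1])
for n in C:
    h=cv2.cvtColor(C[n]['frame'],cv2.COLOR_RGB2HSV);m=cv2.inRange(h,(16,136,60),(24,200,230))
    nn,l,st,ce=cv2.connectedComponentsWithStats(m)
    print(n,[(st[i].tolist(),ce[i].round(1).tolist()) for i in range(1,nn) if 150<st[i][4]<1500])
"
```

```text
t 13.9 p [0.4952 0.0614 0.2132] rot [-0.003  0.49  -0.002] dist 0.337 q [-0.07 -0.58 -0.54  1.13  0.1  -0.19]
[[-0.0, 0.041, -0.0], [8.5, -26.7, 1.5], 0]
[[-0.0, 0.041, -0.0], [8.5, -26.7, 1.8], 0]
[[-0.0, 0.041, -0.0], [8.4, -26.7, 2.2], 0]
[[-0.0, 0.041, -0.0], [8.3, -26.7, 2.5], 0]
[[-0.0, 0.041, -0.0], [8.2, -26.7, 2.8], 0]
[[-0.0, 0.041, -0.0], [8.1, -26.7, 3.2], 0]
[[-0.0, 0.041, -0.0], [7.9, -26.7, 3.5], 0]
[[-0.0, 0.041, -0.0], [7.8, -26.7, 3.8], 0]
[[-0.0, 0.041, -0.0], [7.6, -26.7, 4.1], 0]
[[-0.0, 0.041, -0.0], [7.5, -26.7, 4.4], 0]
[[-0.0, 0.041, -0.0], [7.3, -26.7, 4.7], 0]
[[-0.0, 0.041, -0.0], [7.1, -26.7, 5.0], 0]
top [([413, 222, 25, 25, 504], [425.0, 234.3]), ([238, 228, 27, 26, 527], [250.8, 240.3]), ([277, 238, 29, 27, 502], [290.7, 249.3]), ([442, 246, 27, 25, 521], [454.9, 257.7])]
side [([367, 144, 20, 21, 250], [375.9, 154.5]), ([341, 193, 29, 31, 480], [354.3, 209.1]), ([315, 248, 30, 29, 680], [329.5, 262.2])]
```

>>> carry_out:
  moves:
    - [[0,0,0],[0,-10,-15],0]
    - [[0,0.041,0],[8,-35,0],0]
    - [[0,0.041,0],[8,-40,0],0]
    - [[0,0.041,0],[8,-40,0],0]
    - [[0,0.041,0],[8,-40,0],0]
    - [[0,0.041,0],[8,-40,0],0]
    - [[0,0.041,0],[8,-40,2],0]
    - [[0,0.041,0],[8,-35,2],0]

```text
t: 14.8
tcp_pos: [0.4763, -0.226, 0.1984]
eef_rot: [-0.069, 0.993, 0.007, 0.098]
force: [0.6, -0.2, -4.0]
gripper_width: 0.0231
finger_force: 79.7
```

```bash
python3 -c "
from g import *
plan([.459,-.268,.14],R(0),6,0)
from h import *
print(plane('top',(454.9,257.7),.052),plane('top',(425.0,234.3),.052))
"
```

```text
t 14.8 p [ 0.4763 -0.226   0.1984] rot [-0.001  0.197 -0.003] dist 0.074 q [-0.65 -0.12 -0.15  1.41  0.14 -0.78]
[[-0.0, 0.033, -0.001], [5.7, -6.5, 8.8], 0]
[[-0.0, 0.033, -0.001], [5.4, -6.5, 9.0], 0]
[[-0.0, 0.033, -0.001], [5.1, -6.5, 9.1], 0]
[[-0.0, 0.033, -0.001], [4.8, -6.5, 9.3], 0]
[[-0.0, 0.033, -0.001], [4.5, -6.5, 9.5], 0]
[[-0.0, 0.033, -0.001], [4.2, -6.5, 9.6], 0]
[ 0.48082273 -0.38854952  0.052     ] [ 0.54553168 -0.30413569  0.052     ]
```

>>> carry_out:
  moves:
    - [[0,0.033,0],[6,-7,8],0]
    - [[0,0.033,0],[5,-7,9],0]
    - [[0,0.033,0],[5,-7,9],0]
    - [[0,0.033,0],[5,-7,9],0]
    - [[0,0.033,0],[5,-7,9],0]
    - [[0,0.033,0],[4,-7,9],0]
    - [[0,0,0],[0,0,0],0]
    - [[0,0,0],[0,0,0],0]

```text
t: 15.7
tcp_pos: [0.4594, -0.2679, 0.1432]
eef_rot: [-0.07, 0.998, 0.0, 0.001]
force: [0.3, -0.4, -5.7]
gripper_width: 0.0226
finger_force: 80.1
```

```bash
python3 -c "
from g import *
plan([.459,-.270,.078],R(0),1,0)
"
```

```text
t 15.7 p [ 0.4594 -0.2679  0.1432] rot [ 0.     0.002 -0.002] dist 0.065 q [-0.66  0.06 -0.06  1.45  0.   -0.8 ]
[[0.0, 0.002, -0.002], [0.9, -2.1, 65.2], 0]
```

>>> carry_out:
  moves:
    - [[0,0.002,0],[0,-2,15],0]
    - [[0,0,0],[0,0,16],0]
    - [[0,0,0],[0,0,14],0]
    - [[0,0,0],[0,0,10],0]
    - [[0,0,0],[0,0,6],0]
    - [[0,0,0],[0,0,4],0]
    - [[0,0,0],[0,0,0],0]
    - [[0,0,0],[0,0,0],0]

```text
t: 16.5
tcp_pos: [0.4603, -0.2711, 0.0802]
eef_rot: [-0.07, 0.998, -0.001, 0.001]
force: [0.2, -0.5, -4.1]
gripper_width: 0.0229
finger_force: 80.1
```

>>> carry_out:
  moves:
    - [[0,0,0],[0,0,3],0]
    - [[0,0,0],[0,0,2],0]
    - [[0,0,0],[0,0,1],0]
    - [[0,0,0],[0,0,1],0]
    - [[0,0,0],[0,0,0],0]

```text
t: 17.0
tcp_pos: [0.4598, -0.2708, 0.0724]
eef_rot: [-0.07, 0.998, -0.001, 0.0]
force: [0.1, -0.0, -4.7]
gripper_width: 0.0229
finger_force: 80.1
```

>>> carry_out:
  moves:
    - [[0,0,0],[0,0,1],0]
    - [[0,0,0],[0,0,1],0]
    - [[0,0,0],[0,0,0],0]

```text
t: 17.3
tcp_pos: [0.4598, -0.2708, 0.0704]
eef_rot: [-0.07, 0.998, -0.001, 0.0]
force: [-0.6, -0.5, -5.7]
gripper_width: 0.0232
finger_force: 80.1
```

>>> carry_out:
  moves:
    - [[0,0,0],[0,0,1],0]
    - [[0,0,0],[0,0,1],0]
    - [[0,0,0],[0,0,1],0]
    - [[0,0,0],[0,0,0],0]

```text
t: 17.7
tcp_pos: [0.4598, -0.2707, 0.0673]
eef_rot: [-0.07, 0.998, -0.001, 0.0]
force: [1.0, 0.2, -4.7]
gripper_width: 0.0222
finger_force: 80.1
```

>>> carry_out:
  moves:
    - [[0,0,0],[0,0,1],0]
    - [[0,0,0],[0,0,0],0]

```text
t: 17.9
tcp_pos: [0.4598, -0.2708, 0.0665]
eef_rot: [-0.07, 0.998, -0.001, 0.0]
force: [-0.6, -1.0, -4.8]
gripper_width: 0.0223
finger_force: 80.1
```

>>> carry_out:
  moves:
    - [[0,0,0],[0,0,1],0]
    - [[0,0,0],[0,0,0],0]

```text
t: 18.1
tcp_pos: [0.46, -0.2709, 0.0658]
eef_rot: [-0.07, 0.998, -0.001, 0.001]
force: [0.8, 0.1, -4.6]
gripper_width: 0.0226
finger_force: 80.7
```

>>> carry_out:
  moves:
    - [[0,0,0],[0,0,1],0]
    - [[0,0,0],[0,0,0],0]

```text
t: 18.3
tcp_pos: [0.4601, -0.2709, 0.0657]
eef_rot: [-0.07, 0.998, -0.001, 0.001]
force: [-1.8, 1.6, 2.4]
gripper_width: 0.0225
finger_force: 81.0
```

>>> carry_out:
  moves:
    - [[0,0,0],[0,0,0.5],0.35]
    - [[0,0,0],[0,0,0],0.45]
    - [[0,0,0],[0,0,0],0.7]
    - [[0,0,0],[0,0,0],0.8]
    - [[0,0,0],[0,0,-5],0.8]
    - [[0,0,0],[0,0,-20],0.8]
    - [[0,0,0],[0,0,-40],0.8]
    - [[0,0,0],[0,0,-45],0.8]

```text
t: 19.1
tcp_pos: [0.4587, -0.2699, 0.1738]
eef_rot: [-0.07, 0.998, 0.0, -0.001]
force: [0.3, -0.7, 0.3]
gripper_width: 0.0684
finger_force: 0.0
```

>>> carry_out:
  moves:
    - [[0,0,0],[20,0,-30],0.8]
    - [[0,0,0],[40,0,0],0.8]
    - [[0,0,0],[40,0,0],0.8]
    - [[0,0,0],[0,0,0],0.8]
    - [[0,0,0],[0,0,0],0.8]

```text
t: 19.6
tcp_pos: [0.3606, -0.285, 0.2046]
eef_rot: [-0.07, 0.998, -0.001, 0.001]
force: [0.4, 0.5, 0.0]
gripper_width: 0.0681
finger_force: 0.0
```

```bash
python3 -c "
from h import *
for n in C:
    h=cv2.cvtColor(C[n]['frame'],cv2.COLOR_RGB2HSV);m=cv2.inRange(h,(16,136,60),(24,200,230))
    nn,l,st,ce=cv2.connectedComponentsWithStats(m)
    for i in range(1,nn):
        if 150<st[i][4]<1500: print(n,st[i].tolist(),ce[i].round(1).tolist(),plane(n,ce[i],.052 if n=='top' else .056).round(4))
a=cv2.resize(C['top']['frame'][180:290,180:490],None,fx=2.58,fy=2.58)[:,:800];b=cv2.resize(C['side']['frame'][100:320,260:460],None,fx=1.4,fy=1.4)
c=np.zeros((595,800,3),np.uint8);c[:a.shape[0],:a.shape[1]]=a;c[286:286+b.shape[0],:b.shape[1]]=b;cv2.imwrite('pics/end.png',c[:,:,::-1])"
```

```text
top [413, 222, 25, 25, 504] [425.0, 234.4] [ 0.5454 -0.3041  0.052 ]
top [238, 228, 27, 26, 527] [250.8, 240.2] [0.5206 0.1923 0.052 ]
top [442, 246, 27, 25, 526] [454.9, 257.7] [ 0.4809 -0.3885  0.052 ]
top [400, 251, 26, 26, 515] [412.8, 263.7] [ 0.4621 -0.2694  0.052 ]
side [393, 132, 21, 21, 302] [403.1, 143.4] [ 0.4815 -0.3902  0.056 ]
side [367, 144, 21, 21, 297] [376.8, 155.0] [ 0.5447 -0.302   0.056 ]
side [389, 157, 22, 22, 329] [399.9, 168.5] [ 0.4617 -0.2667  0.056 ]
side [315, 248, 30, 29, 686] [329.4, 262.2] [0.5393 0.1303 0.056 ]
```

View pics/end.png

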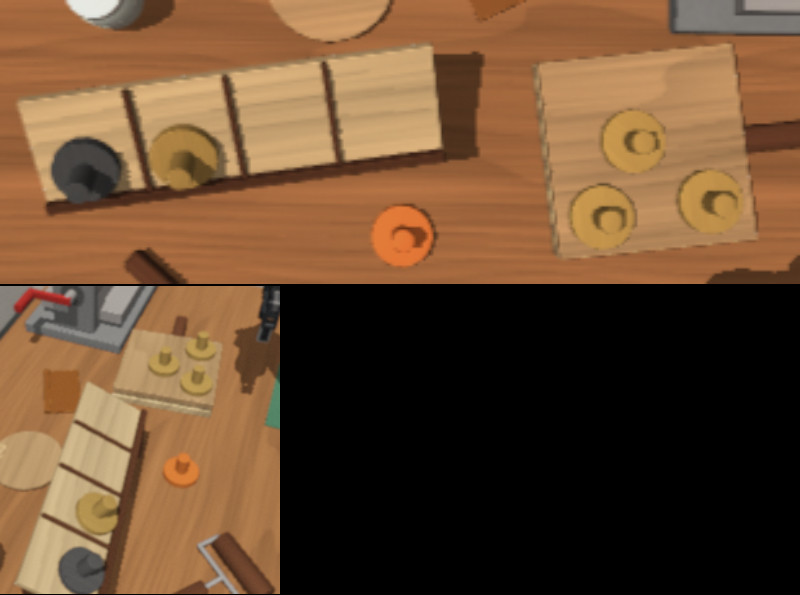

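The board holds three upright brass weights in the top crop, at (633,141), (603,216) and (710,202). All are wholly on the board, with a smallest gap of about 20 mm. One brass and the iron remain in the rack, and nothing else has moved.

```bash
python3 -c "
from rig import workorder
print(workorder.finish_job())"
```

```text
the job is handed in; nothing more can be done
None
```

The job is handed in: three brass weights stand flat and wholly on the pressing board, at least about 20 mm apart by camera measurement, finished at about 20 s of robot time with the remaining brass and the iron still in the rack.

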